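Pulse the neem-seed mill by hand-holding its bayonet lid

ROBOT

A 6-joint arm with a two-finger parallel gripper is mounted at the origin on the work surface. World frame = base frame: x ahead of the robot, y to its left, z up, the work surface at z = 0. Lengths are in m, angles in degrees, forces in N, time in s.
With the tool pointing down it reaches from about 0.275 to 0.825 m from the base axis. Payload 4.9 kg.
Tool frame: the origin (TCP) lies at the very end of the fingers, on their centre line; the grasp point (between the pads) lies 19 mm behind it; y points along the fingers, z is the direction in which the jaws open and shut, and the axes are right-handed (so a half turn about y gives the same grasp; the last joint's range is limited). The gripper opens to 85 mm and grips with 20 to 120 N. Pads are 22 mm wide; open, the fingers measure 114 mm over their backs; the gripper's body (76 mm by 85 mm) begins 54 mm behind the grasp point. The pads swing forward as they close: fully open they stand 13 mm farther back than shut.
Start: joints at [65.248, 18.69, -11.035, 60.275, 0, 82.311], TCP at [0.161, 0.526, 0.231] pointing down, gripper open.
Joint ranges: [-152.03, 152.03], [-55.5, 102.48], [-74.3, 77.21], [-110.64, 120.58], [-84.22, 78.4], [-180, 180]. Speed limits (degrees/s): [147.25, 147.25, 180, 180, 180, 180].

INTERFACE

Orientations are given as a 3x3 rotation matrix whose columns are the frame's x, y, z axes.
In Python, from bench import arm gives the robot as it stands.
- The arm moves only by the tool move_arm, never from a script. Its arguments are lists of equal length, an entry for each row: "hand": the opening, from 0 (shut) to 1 (fully open); "slide": the shift along the world's x, y, z normalised to -1 to 1, where 1 is 15 cm, a list of three; "yaw": the turn about the world's z normalised to -1 to 1, where 1 is pi rad. In form: {"hand": [hand, ...], "slide": [[dx, dy, dz], ...], "yaw": [yaw, ...]}. A call has exactly 8 rows; each row is the pose to reach, as a shift and turn from the pose measured when the call began, turning the shorter way round; what a row does not reach only later rows make up. A row lasts 1/10 s, in which the tool goes at most 50 mm and 8.59 degrees, less where a joint would pass 70% of its speed; a pose out of reach is approached as far as the arm can. A call with a number of a shift or a turn outside -1 to 1 is refused whole. A call with a gripper value outside its range is refused whole. The fingers move at their own pace and stop on an object; the grip force is fixed at half the most. Time passes only in rows, so rows that repeat a pose let the fingers close, or fill a call up. It gives the time, the measured TCP pose, the force and the opening at its end, in the units of the state.
- arm.get_state(): the state, without advancing time (a new reading comes with each control period).
- arm.snapshot(name): name is "scene" or "top"; returns a dict with "image" (400x640x3 uint8, blue, green, red), "fovy" (degrees; the focal length in pixels is half the picture's height over the tangent of half this angle, whatever the lens; pixels are square), "cx", "cy" (the principal point, pixels), "R" (3x3) and "t" (3): a world point X has camera coordinates R X + t. Camera axes: x right, y down, z forward; pixel columns grow to the right and rows downward; lengths in m; the calibration is good to about 2 mm. A picture is of the moment at which its call begins. There is no depth.
- arm.close_job(): hands the job in, once; it reports no verdict.
The state is a dict: "clock": time; "joint_positions": joint angles; "qvel": joint speeds; "tau": joint torques, N m; "ee_pos": TCP position; "ee_rot": TCP orientation; "ft_force": force on the tool from outside, world axes, zero at the start; "wrist_torque": the same for the moment, N m; "width": opening from 0.0 (shut) to 1.0 (fully open).
Only numpy, scipy, OpenCV 4.12 (cv2) and the standard library are available. Lean on these libraries where they do the work, as an engineer would, in place of code of your own. Each camera call takes 0.05 s, during which the arm holds its last target.

TASK

Give the bench seed mill a pulse: first slide the flat steel cover fully shut over the receiving compartment on the mill's top, then set the blue lid into the round collar with its two tabs down through the two gaps and turn it clockwise to the green half-turn mark, short of the red mark where the lock clicks. The mill runs only while the lid is held there against its return spring, so do not let go: finish with the gripper still holding the lid at the green mark. Leave the other things on the worktop where they are.

Things in the scene. Friction and masses are not known exactly. Their poses are not given: they have to be found in the camera images.
- mill: Bench seed mill, white over a green base, bolted to the worktop, 210 mm along its x, 240 mm along its y, 100 mm high to its flat top; origin at the centre of its underside, z up. Its top carries the round dark collar (+y half) and the sliding cover (-y half); the receiving compartment opens under the shut cover.
- mill_seat (a point): Collar axis at seat level (the seat is the mill's top, 100 mm up; 58 mm to mill +y of its middle); axes are the mill's. Collar 15 mm high, outer diameter 116, inner 103 mm. Two flanges (underside 9.5 mm over the seat) overhang to diameter 87, leaving two 34-degree entry gaps centred on the mill's +x and -x. The lid turns there only clockwise seen from above (5 degrees the other way to a stop).
- green_mark (a point): Middle of the green half-turn mark on the collar's top, 40 degrees (0.70 rad) clockwise from the -x gap's centre; the like mark is opposite. White marks are at the gaps, red ones at 80 degrees (locked). From about 48 degrees the lid's tabs press on two spring rollers; riding over them is the lock click. At the half-turn the lid's bar and tabs point to the green marks.
- cover (a joint): Flat steel cover (84 mm along mill x, 79 mm wide, upper face 4.5 mm above the mill's top) on its slide along the mill's x: 0 = shut over the compartment, at its end stop; up to 0.085 m = fully open, moved to the mill's +x. About 1.2 N of friction; it stays where it is left.
- cover_rib (a point): Centre of the black grip rib on the middle of the cover: 12 mm thick along mill x, 44 mm along mill y, 24 mm high; this point is half-way up, 16.5 mm above the mill's top. It moves with the cover; when shut it is 50 mm to mill -x and 118 mm to mill -y of mill_seat. Axes are the mill's.
- lid_center (a point): Loose blue lid lying right way up left or right of the mill; point on its axis, 18.5 mm above its underside. Disc 81 mm across, 7 thick; two tabs in its plane, 16 mm wide, at its own +x and -x, 97 mm over both ends (same after a half turn). White grip bar on top: 52 mm long along its x, 14 thick along its y, from 7 to 37 mm up. About 0.16 kg. Seated: 18.5 mm above mill_seat.
- switch (a joint): Spring-loaded pulse-switch ring in the collar, pushed by the lid's tabs: 0 = released, positive = clockwise, rad. The tabs meet it after about 0.09 rad of turn from the gaps, so it reads the lid's turn less about 0.09 (near 0.61 at green). Its spring turns the lid back with 0.06 N m at first, 0.15 at green, 0.25 at the lock.
- dish: Bystander: round white ceramic dish, 110 mm across, 35 mm high, on the other side of the mill from the lid; origin at the centre of its underside.
- pot: Bystander: grey plastic plant pot, 110 mm across the rim, 105 mm high; origin at the centre of its underside.
- bottle: Bystander: empty green glass bottle with a steel twist cap, 68 mm across, 190 mm high; origin at the centre of its underside.
- clay_pot: Bystander: small terracotta pot, 80 mm across the rim, 70 mm high, beyond the mill; origin at the centre of its underside.
- fork: Bystander: steel hand fork with a wooden handle, 265 mm long, lying along its x (tines to +x), 28 mm high; origin under its middle.
- scoop: Bystander: red plastic scoop, 240 mm long along its x (mouth to +x), 70 mm wide, 42 mm high; origin under its middle.
- lid: The same blue lid; origin at the centre of its underside.
There are look-alikes about, which are no part of the job. Of the things like the lid, leave any that is yellow; of the rest the larger one is meant.

How it is judged:
By the outcome, as a careful person would: the job done as asked, in the order asked, and still so for the second after the job is handed in, while the arm keeps its last pose, push and grip.
It also fails if it takes over 54 s, if anything falls off the work surface, if the arm or the gripper's body presses on something with over 40 N, if the wrist force passes 120 N, or if a joint passes its speed limit or range.

## Working session

There is one attempt and no reset: what is moved stays moved. The work goes in short steps, Python scripts to look and compute and a tool call to move; the robot and the scene stay as the last step left them, time stands still between calls to the robot, and variables do not carry over. Pictures are saved under pics/ and viewed, and the job is handed in when it is done.

Besides the shell and the picture viewer there is one more tool, called after "Call:" by a JSON object that holds its "method" and its "body". move_arm: Moves the arm, as the interface text tells. Its arguments: {"type":"object","properties":{"hand":{"type":"array"},"slide":{"type":"array"},"yaw":{"type":"array"}},"required":["hand","slide","yaw"]}

```bash
mkdir -p pics; ls; python3 - <<'E'
from bench import arm
import cv2,numpy as np,pickle
s=arm.get_state()
for k,v in s.items(): print(k,np.round(v,3).tolist())
for n in ("scene","top"):
    d=arm.snapshot(n); cv2.imwrite(f"pics/{n}0.png",d["image"]); pickle.dump(d,open(f"{n}0.pkl","wb"))
    print(n,d["fovy"],d["cx"],d["cy"],np.round(d["R"],4).tolist(),np.round(d["t"],4).tolist(),[k for k in d])
E
```

```text
pics
clock 0.0
joint_positions [65.248, 18.733, -11.093, 60.273, -0.002, 82.311]
qvel [0.005, -0.09, 0.092, -0.001, 0.055, 0.001]
tau [0.001, -44.34, 26.244, 0.015, 0.0, -0.0]
ee_pos [0.161, 0.525, 0.23]
ee_rot [[0.956, -0.001, 0.293], [-0.293, -0.002, 0.956], [-0.0, -1.0, -0.002]]
ft_force [0.577, 0.362, -0.211]
wrist_torque [0.01, 0.021, 0.052]
width 0.999
scene 45.52939028976373 314.86664664141915 199.41557747950316 [[0.7672, 0.6414, 0.0091], [0.3856, -0.4498, -0.8056], [-0.5126, 0.6216, -0.5924]] [-0.4254, -0.132, 1.8087] ['image', 'fovy', 'cx', 'cy', 'R', 't']
top 44.08189903425431 312.1482176051993 193.77727382387556 [[0.0012, -1.0, -0.0022], [-0.9983, -0.0011, -0.0576], [0.0576, 0.0022, -0.9983]] [-0.0068, 0.5744, 1.9078] ['image', 'fovy', 'cx', 'cy', 'R', 't']
```

View pics/scene0.png

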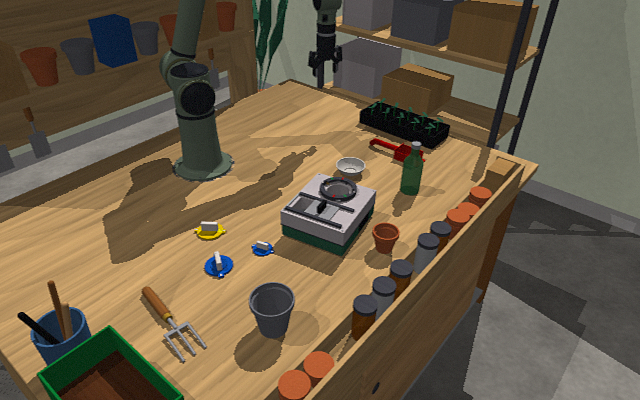

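View pics/top0.png

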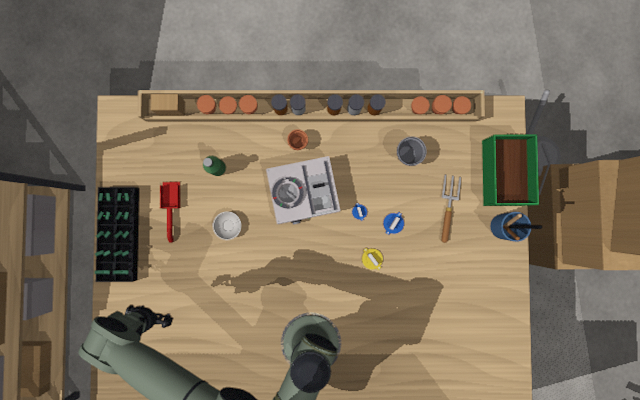

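Top view: look-alike lids are yellow (373,259), small blue (360,212) and large blue (394,223). The large blue one fits, since it isn't yellow and is the bigger of the other two. The mill is near (303,190), with its collar to image left. I'll enlarge to confirm.

```bash
python3 - <<'E'
import cv2,pickle
a=pickle.load(open("top0.pkl","rb"))["image"]
c=a[145:285,250:420]; cv2.imwrite("pics/topcrop.png",cv2.resize(c,None,fx=4.2,fy=4.2,interpolation=cv2.INTER_CUBIC))
b=pickle.load(open("scene0.pkl","rb"))["image"]
c=b[165:290,190:390]; cv2.imwrite("pics/scenecrop.png",cv2.resize(c,None,fx=4,fy=4,interpolation=cv2.INTER_CUBIC))
E
```

```text
(no output)
```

View pics/topcrop.png

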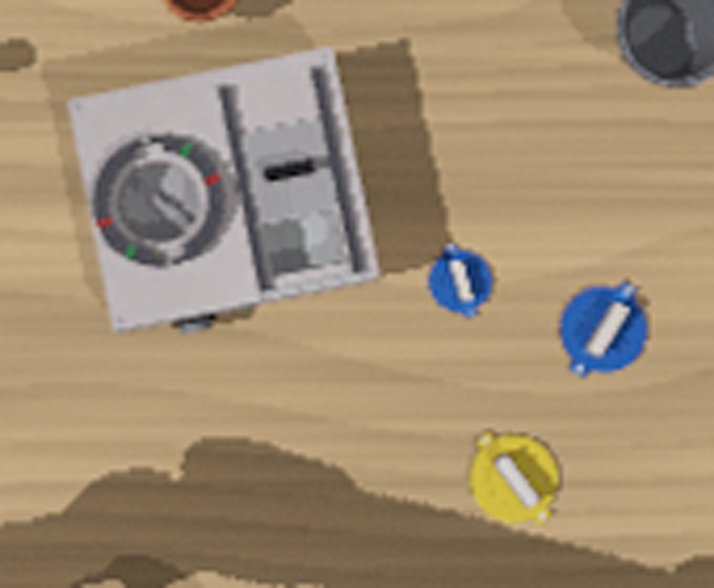

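View pics/scenecrop.png

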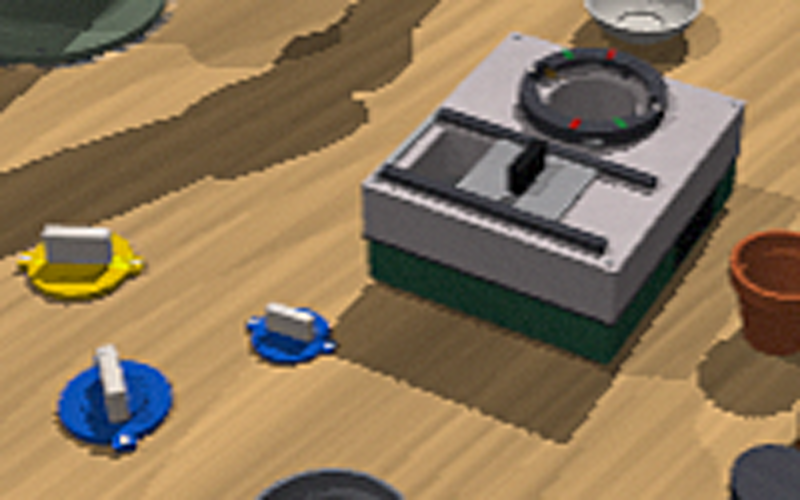

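```bash
cat > h.py <<'E'
import cv2,numpy as np,pickle
from scipy.optimize import minimize,least_squares
def proj(d,P):
    P=np.atleast_2d(P); c=P@np.array(d["R"]).T+np.array(d["t"])
    f=200/np.tan(np.radians(d["fovy"])/2)
    return np.c_[d["cx"]+f*c[:,0]/c[:,2], d["cy"]+f*c[:,1]/c[:,2]]
def unproj(d,uv,z):
    f=200/np.tan(np.radians(d["fovy"])/2)
    r=np.array([(uv[0]-d["cx"])/f,(uv[1]-d["cy"])/f,1.])@np.array(d["R"])
    o=-np.array(d["R"]).T@np.array(d["t"])
    return o+r*(z-o[2])/r[2]
def Rz(a): return np.array([[np.cos(a),-np.sin(a),0],[np.sin(a),np.cos(a),0],[0,0,1]])
def world(L,x,y,yaw,z=0): return np.atleast_2d(L)@Rz(yaw).T+[x,y,z]
def box(x0,x1,y0,y1,z0,z1): return np.array([[x,y,z] for x in(x0,x1) for y in(y0,y1) for z in(z0,z1)])
def cyl(cx,cy,r,z0,z1,n=60):
    t=np.linspace(0,2*np.pi,n,endpoint=False); 
    return np.array([[cx+r*np.cos(a),cy+r*np.sin(a),z] for z in (z0,z1) for a in t])
SS=8
def cover(d,hulls,roi):
    "label image: later hulls paint over; returns stacked coverage planes incl. background"
    x0,y0,x1,y1=roi; lab=np.zeros(((y1-y0)*SS,(x1-x0)*SS),np.uint8)
    for i,P in enumerate(hulls):
        uv=(proj(d,P)-[x0,y0]+0.5)*SS-0.5
        h=cv2.convexHull(np.round(uv*16).astype(np.int32))
        cv2.fillConvexPoly(lab,h,i+1,shift=4)
    return np.stack([cv2.resize((lab==k).astype(np.float32),(x1-x0,y1-y0),interpolation=cv2.INTER_AREA) for k in range(len(hulls)+1)],-1)
def fitcost(d,hulls,groups,chan,roi,w=None):
    C=cover(d,hulls,roi); G=np.stack([C[...,[i for i,g in enumerate(groups) if g==k]].sum(-1) for k in sorted(set(groups))],-1)
    x0,y0,x1,y1=roi; I=chan[y0:y1,x0:x1]
    if I.ndim==2: I=I[...,None]
    A=G.reshape(-1,G.shape[-1]); B=I.reshape(-1,I.shape[-1])
    sol,*_=np.linalg.lstsq(A,B,rcond=None); r=(A@sol-B)
    return (np.clip(np.abs(r),0,60)**2).mean(), sol
def lidhulls(x,y,yaw,z=0):
    return [world(h,x,y,yaw,z) for h in (cyl(0,0,.0405,0,.007),box(-.0485,.0485,-.008,.008,0,.007),box(-.026,.026,-.007,.007,.007,.037))]
E
cat > fitlid.py <<'E'
from h import *
V={n:pickle.load(open(n+"0.pkl","rb")) for n in("scene","top")}
p0=unproj(V["top"],(394,223.5),0.01); print(p0)
def roi(d,p,r):
    uv=proj(d,p)[0]; return [int(uv[0]-r),int(uv[1]-r),int(uv[0]+r),int(uv[1]+r)]
def cost(q,names):
    c=0
    for n in names:
        d=V[n]; I=d["image"].astype(np.float32)
        c+=fitcost(d,lidhulls(q[0],q[1],q[2]),[0,1,1,2],I,roi(d,p0,20))[0]
    return c
for names in (["top"],["scene"],["top","scene"]):
    best=None
    for yaw in np.radians(range(-90,90,15)):
        m=cost([p0[0],p0[1],yaw],names)
        if best is None or m<best[0]: best=(m,yaw)
    r=minimize(cost,[p0[0],p0[1],best[1]],args=(names,),method="Nelder-Mead",options=dict(initial_simplex=[[p0[0]+a,p0[1]+b,best[1]+c] for a,b,c in((0,0,0),(.005,0,0),(0,.005,0),(0,0,.15))],xatol=1e-5,fatol=1e-3))
    print(names,np.round(r.x[:2],4),np.degrees(r.x[2]),r.fun)
E
python3 fitlid.py
```

```text
[ 0.45923107 -0.32497071  0.01      ]
['top'] [ 0.4616 -0.3235] -32.07302708457725 138.94398498535156
['scene'] [ 0.4635 -0.3225] -33.73744298088732 471.6698913574219
['top', 'scene'] [ 0.4627 -0.3231] -32.49665668071063 641.13623046875
```

```bash
cat > fitmill.py <<'E'
from h import *
V={n:pickle.load(open(n+"0.pkl","rb")) for n in("scene","top")}
def roi(d,p,r):
    uv=proj(d,p)[0]; return [int(uv[0]-r),int(uv[1]-r),int(uv[0]+r),int(uv[1]+r)]
p0=unproj(V["top"],(303.3,189.5),0.1); print(p0)
def hulls(x,y,a): return [world(h,x,y,a) for h in (box(-.105,.105,-.12,.12,0,.1),box(-.105,.105,-.12,.12,.0999,.1),cyl(0,.058,.058,.1,.115),cyl(0,.058,.0435,.1149,.115))]
# groups: bg, sides, top, collar, inner
def cost(q,names):
    c=0
    for n in names:
        d=V[n]; I=d["image"].astype(np.float32)
        c+=fitcost(d,hulls(*q),[0,1,2,3,4],I,roi(d,[p0[0],p0[1],.08],55 if n=="top" else 65))[0]
    return c
for names in (["top"],["scene"],["top","scene"]):
    x=[p0[0],p0[1],np.radians(11.7)]
    for k in range(2):
        r=minimize(cost,x,args=(names,),method="Nelder-Mead",options=dict(initial_simplex=[[x[0]+a,x[1]+b,x[2]+c] for a,b,c in((0,0,0),(.008,0,0),(0,.008,0),(0,0,.06))],xatol=1e-5,fatol=1e-3)); x=r.x
    print(names,np.round(r.x[:2],4),np.degrees(r.x[2]),r.fun)
q=r.x
# overlay
for n in V:
    d=V[n]; im=cv2.resize(d["image"],None,fx=5,fy=5,interpolation=cv2.INTER_CUBIC)
    def dr(P,c,closed=True):
        uv=np.round(((proj(d,P)+.5)*5-.5)*16).astype(np.int32); cv2.polylines(im,[uv],closed,c,1,cv2.LINE_AA,shift=4)
    W=lambda P:world(P,*q)
    dr(W([[-.105,-.12,.1],[.105,-.12,.1],[.105,.12,.1],[-.105,.12,.1]]),(0,0,255))
    for rr,z in((.058,.115),(.0435,.115),(.058,.1)): dr(W(cyl(0,.058,rr,z,z)[:60]),(0,255,255))
    for deg in (180-40,-40): dr(W([[0,.058,.115],[.055*np.cos(np.radians(deg)),.058+.055*np.sin(np.radians(deg)),.115]]),(255,0,255),False)
    L=(0.4627,-0.3231,np.radians(-32.5))
    dr(world(cyl(0,0,.0405,.007,.007)[:60],*L),(0,255,0)); dr(world([[-.026,-.007,.037],[.026,-.007,.037],[.026,.007,.037],[-.026,.007,.037]],*L),(0,0,255))
    u,v=(proj(d,[q[0],q[1],.1])[0]*5).astype(int)
    cv2.imwrite(f"pics/ov_{n}.png",im[v-300:v+300,u-290:u+510] if n=="top" else im[v-220:v+380,u-500:u+300])
E
python3 fitmill.py
```

```text
[0.58554826 0.0266873  0.1       ]
['top'] [0.5859 0.0281] 11.659092394363384 639.3807983398438
['scene'] [0.5892 0.0272] 11.882908763477667 1246.92626953125
['top', 'scene'] [0.5882 0.0279] 12.079783580045072 1898.183837890625
```

View pics/ov_top.png

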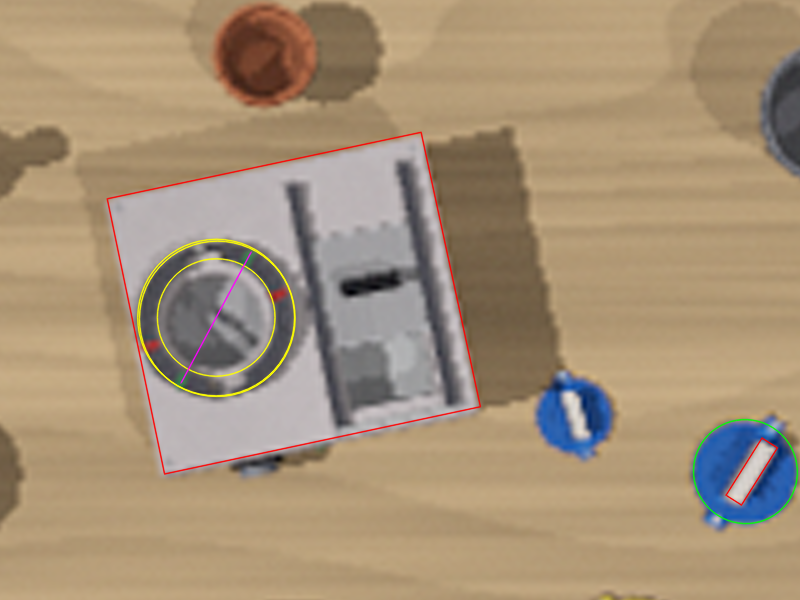

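View pics/ov_scene.png

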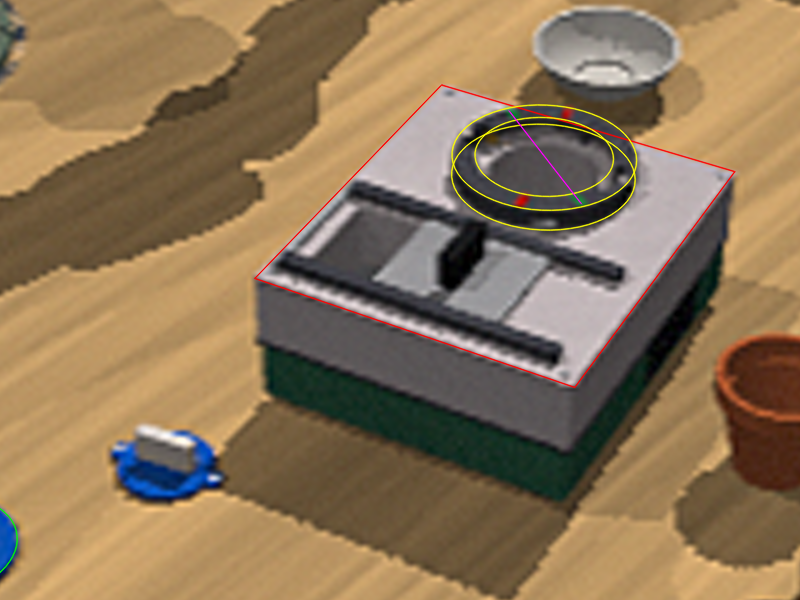

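Overlays match the mill edges, collar and green marks to about 1 px in both views. The large blue lid is confirmed at top (394,223); the small blue lid is clearly smaller and the third is yellow. The cover is partly open, with its rib about 0.04 to mill +x of shut. Next I measure the rib and work out the first move.

```bash
cat > geo.py <<'E'
from h import *
M=(0.5875,0.0277,np.radians(11.9))
def mw(x,y,z): return world([[x,y,z]],*M)[0]
def wm(p): return Rz(M[2]).T@(np.array(p)-[M[0],M[1],0])
SEAT=mw(0,.058,.1)
E
python3 - <<'E'
from geo import *
V={n:pickle.load(open(n+"0.pkl","rb")) for n in("scene","top")}
for n,roi in(("top",(308,170,336,204)),("scene",(300,195,345,225))):
    d=V[n];x0,y0,x1,y1=roi;c=d["image"][y0:y1,x0:x1].max(2)
    ys,xs=np.where(c<45)
    print(n,len(xs),xs.mean()+x0,ys.mean()+y0, wm(unproj(d,(xs.mean()+x0,ys.mean()+y0),.122)))
    im=cv2.resize(d["image"][y0:y1,x0:x1],None,fx=16,fy=16,interpolation=cv2.INTER_NEAREST); cv2.imwrite(f"pics/rib_{n}.png",im)
for k,p in dict(seat=(0,.058,.1),ribshut=(-.05,-.06,.1165)).items(): print(k,mw(*p))
for nm,uv,z in(("bottle",(213,165),.15),("dish",(227,225),.03),("clay",(298,139),.07),("small",(360,212),.01),("yellow",(373,259),.01),("pot",(411,151),.1)): print(nm,unproj(V["top"],uv,z))
E
```

```text
top 24 318.375 185.25 [ 0.00033017 -0.05829734  0.122     ]
scene 216 323.2361111111111 206.44444444444446 [ 0.01200728 -0.06437841  0.122     ]
seat [0.57554016 0.08445352 0.1       ]
ribshut [ 0.5509468  -0.04132075  0.1165    ]
bottle [0.67121107 0.35445482 0.15      ]
dish [0.45270972 0.32197285 0.03      ]
clay [0.78041803 0.04793095 0.07      ]
small [ 0.50383167 -0.19280621  0.01      ]
yellow [ 0.3217061  -0.24241819  0.01      ]
pot [ 0.73041133 -0.37614756  0.1       ]
```

View pics/rib_scene.png

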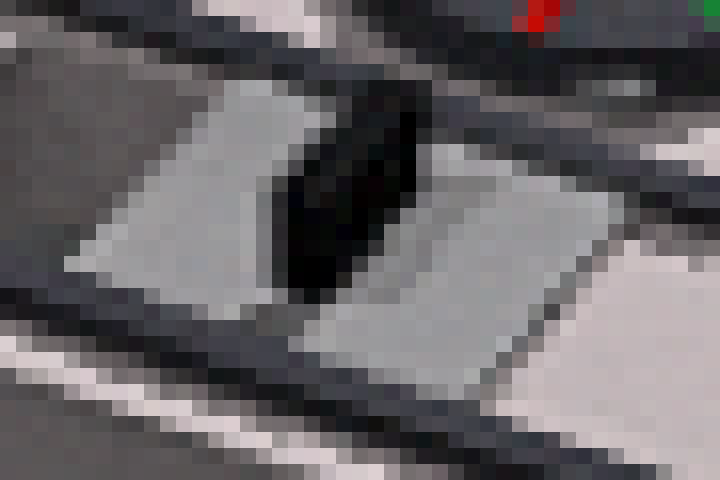

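```bash
python3 - <<'E'
from geo import *
from bench import arm
s=arm.get_state(); p=np.array(s["ee_pos"]); z=np.array(s["ee_rot"])[:,2]
print(np.degrees(np.arctan2(z[1],z[0])))
for x,zz in((.045,.2),(.045,.112)):
    w=mw(x,-.06,zz); print(w,(w-p)/.15)
print("yaw",(101.9-73)/180)
E
```

```text
72.93860777854158
[ 0.64390516 -0.02173135  0.2       ] [ 3.21838475 -3.64709002 -0.20399383]
[ 0.64390516 -0.02173135  0.112     ] [ 3.21838475 -3.64709002 -0.79066049]
yaw 0.1605555555555556
```

Call:
{"method": "move_arm", "body": {"hand": [0, 0, 0, 0, 0, 0, 0, 0], "slide": [[0.12, -0.13, 0], [0.27, -0.3, 0], [0.42, -0.47, 0], [0.57, -0.64, 0], [0.72, -0.81, 0], [0.82, -0.93, 0], [0.85, -0.96, 0], [0.85, -0.96, 0]], "yaw": [0.02, 0.05, 0.08, 0.11, 0.14, 0.16, 0.16, 0.16]}}

```text
clock: 0.9
ee_pos: [0.289, 0.3809, 0.2304]
ee_rot: [[0.98, -0.0, -0.201], [0.201, -0.002, 0.98], [-0.001, -1.0, -0.001]]
ft_force: [0.5, -0.0, -0.3]
width: -0.001
```

Call:
{"method": "move_arm", "body": {"hand": [0, 0, 0, 0, 0, 0, 0, 0], "slide": [[0.12, -0.13, 0], [0.27, -0.3, 0], [0.42, -0.47, 0], [0.57, -0.64, 0], [0.72, -0.81, 0], [0.82, -0.93, 0], [0.85, -0.96, 0], [0.85, -0.96, 0]], "yaw": [0, 0, 0, 0, 0, 0, 0, 0]}}

```text
clock: 1.7
ee_pos: [0.4165, 0.2374, 0.2302]
ee_rot: [[0.98, -0.001, -0.2], [0.2, -0.001, 0.98], [-0.001, -1.0, -0.001]]
ft_force: [0.3, 0.6, 0.5]
width: -0.001
```

Call:
{"method": "move_arm", "body": {"hand": [0, 0, 0, 0, 0, 0, 0, 0], "slide": [[0.12, -0.13, 0], [0.27, -0.3, 0], [0.42, -0.47, 0], [0.57, -0.64, 0], [0.72, -0.81, 0], [0.82, -0.93, 0], [0.85, -0.96, 0], [0.85, -0.96, 0]], "yaw": [0, 0, 0, 0, 0, 0, 0, 0]}}

```text
clock: 2.5
ee_pos: [0.5437, 0.0944, 0.2299]
ee_rot: [[0.98, -0.002, -0.2], [0.2, -0.0, 0.98], [-0.002, -1.0, -0.0]]
ft_force: [-0.5, -0.1, -0.2]
width: -0.002
```

Call:
{"method": "move_arm", "body": {"hand": [0, 0, 0, 0, 0, 0, 0, 0], "slide": [[0.15, -0.17, 0], [0.35, -0.4, 0], [0.55, -0.64, 0], [0.67, -0.775, 0], [0.67, -0.775, -0.1], [0.67, -0.775, -0.3], [0.67, -0.775, -0.5], [0.67, -0.775, -0.58]], "yaw": [0, 0, 0, 0, 0, 0, 0, 0]}}

```text
clock: 3.3
ee_pos: [0.6416, -0.0193, 0.1399]
ee_rot: [[0.979, -0.007, -0.203], [0.203, 0.001, 0.979], [-0.007, -1.0, 0.002]]
ft_force: [0.2, 0.0, 0.4]
width: -0.001
```

```bash
cat > look.py <<'E'
import sys
from geo import *
from bench import arm
def look(tag,boxes):
    out={}
    for n,(x0,y0,x1,y1) in boxes.items():
        d=arm.snapshot(n); pickle.dump(d,open(f"{n}_{tag}.pkl","wb")); out[n]=d
        k=min(800/(x1-x0),600/(y1-y0))
        cv2.imwrite(f"pics/{n}_{tag}.png",cv2.resize(d["image"][y0:y1,x0:x1],None,fx=k,fy=k,interpolation=cv2.INTER_CUBIC))
    return out
E
python3 - <<'E'
from look import *
look("a",{"scene":(230,130,400,260),"top":(240,130,400,250)})
E
```

```text
(no output)
```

View pics/scene_a.png

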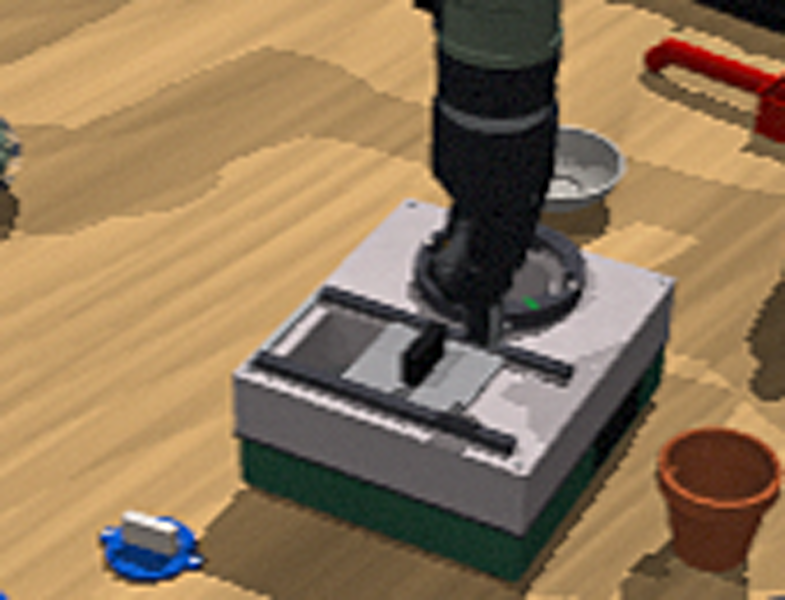

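View pics/top_a.png

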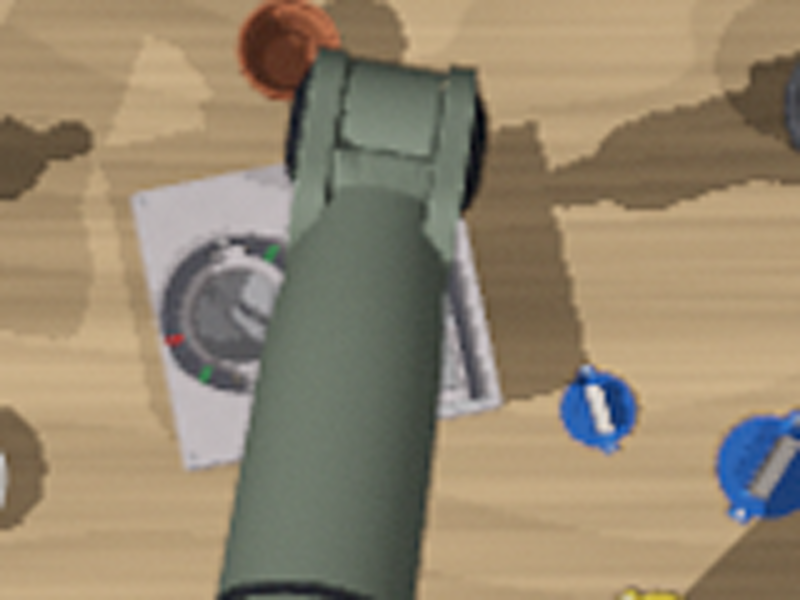

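The scene view shows the shut fingertips at crop (482,345), on the open (+x) side of the rib at (425,350), so pushing to mill -x is clear. I'll lower and push.

Call:
{"method": "move_arm", "body": {"hand": [0, 0, 0, 0, 0, 0, 0, 0], "slide": [[0.01, -0.01, -0.09], [0.01, -0.015, -0.19], [0.01, -0.015, -0.19], [-0.05, -0.03, -0.19], [-0.11, -0.04, -0.19], [-0.17, -0.055, -0.19], [-0.23, -0.065, -0.19], [-0.26, -0.07, -0.19]], "yaw": [0, 0, 0, 0, 0, 0, 0, 0]}}

```text
clock: 4.2
ee_pos: [0.6028, -0.0308, 0.1134]
ee_rot: [[0.979, -0.005, -0.202], [0.202, 0.0, 0.979], [-0.005, -1.0, 0.001]]
ft_force: [0.7, -1.2, -0.0]
width: -0.0
```

```bash
python3 - <<'E'
from look import *
look("b",{"scene":(230,130,400,260)})
s=arm.get_state(); print(wm(s["ee_pos"]),s["ft_force"])
E
```

```text
[ 0.00244634 -0.06030657  0.11325348] [ 0.19887811  0.20262354 -0.13827559]
```

View pics/scene_b.png

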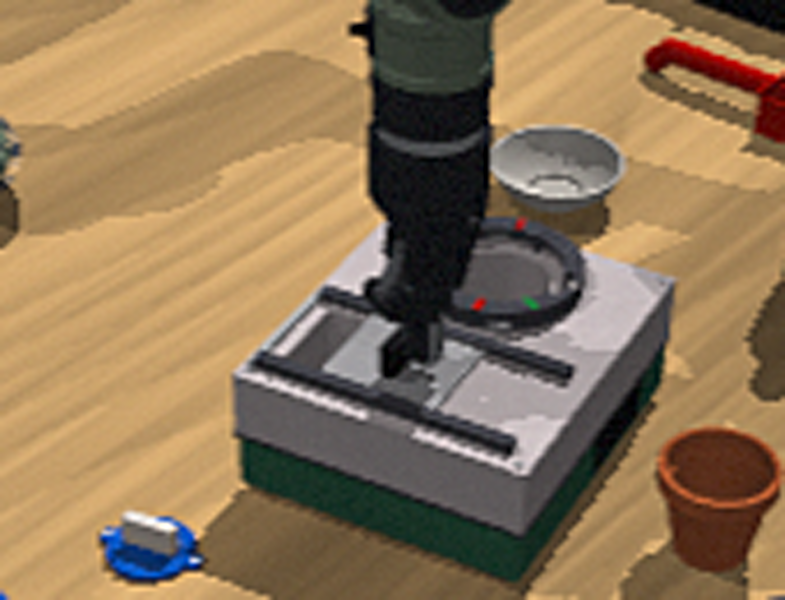

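Call:
{"method": "move_arm", "body": {"hand": [0, 0, 0, 0, 0, 0, 0, 0], "slide": [[-0.05, -0.01, 0], [-0.1, -0.02, 0], [-0.15, -0.032, 0], [-0.18, -0.038, 0], [-0.2, -0.042, 0], [-0.215, -0.045, 0], [-0.225, -0.047, 0], [-0.23, -0.048, 0]], "yaw": [0, 0, 0, 0, 0, 0, 0, 0]}}

```text
clock: 5.05
ee_pos: [0.5678, -0.038, 0.1133]
ee_rot: [[0.979, -0.006, -0.202], [0.202, 0.0, 0.979], [-0.005, -1.0, 0.001]]
ft_force: [-0.3, 0.7, 1.8]
width: -0.002
```

```bash
python3 - <<'E'
from look import *
s=arm.get_state(); print(wm(s["ee_pos"]),s["ft_force"])
E
```

```text
[-0.03278743 -0.06019686  0.11325116] [-0.3309722   0.72352897  1.81274571]
```

Call:
{"method": "move_arm", "body": {"hand": [0, 0, 0, 0, 0, 0, 0, 0], "slide": [[-0.006, -0.001, 0], [-0.012, -0.003, 0], [-0.018, -0.004, 0], [-0.024, -0.005, 0], [-0.03, -0.006, 0], [-0.036, -0.008, 0], [-0.042, -0.009, 0], [-0.042, -0.009, 0]], "yaw": [0, 0, 0, 0, 0, 0, 0, 0]}}

```text
clock: 5.85
ee_pos: [0.566, -0.0384, 0.1135]
ee_rot: [[0.979, 0.003, -0.203], [0.203, 0.003, 0.979], [0.003, -1.0, 0.002]]
ft_force: [14.2, 4.3, -8.9]
width: -0.003
```

```bash
python3 - <<'E'
from look import *
s=arm.get_state(); print(wm(s["ee_pos"]),s["ft_force"])
look("c",{"scene":(230,130,400,260)})
E
```

```text
[-0.03461821 -0.06022867  0.11349179] [14.16389076  4.27034452 -8.93014805]
```

View pics/scene_c.png

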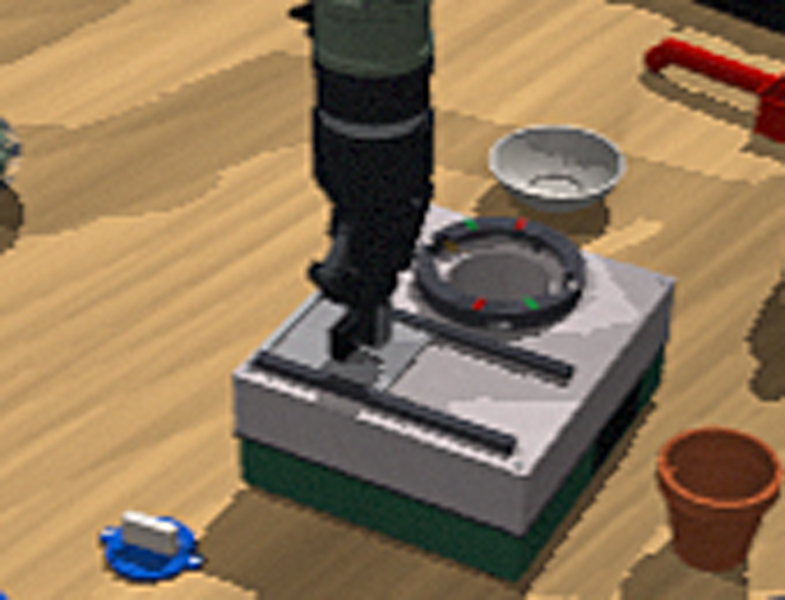

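The cover has stopped on its end stop: 14 N, TCP at mill x -0.035, which puts the rib at about -0.051, and the image shows the opening covered. I'll back off, rise and head for the lid.

Call:
{"method": "move_arm", "body": {"hand": [0, 0, 0, 0, 0.5, 1, 1, 1], "slide": [[0.06, 0.012, 0], [0.06, 0.012, 0.2], [0.06, 0.012, 0.5], [0.03, -0.15, 0.55], [-0.1, -0.4, 0.55], [-0.2, -0.65, 0.55], [-0.3, -0.9, 0.55], [-0.35, -0.98, 0.55]], "yaw": [0, 0, 0, -0.04, -0.08, -0.12, -0.16, -0.2]}}

```text
clock: 6.7
ee_pos: [0.5118, -0.1884, 0.1957]
ee_rot: [[0.908, 0.002, 0.42], [-0.42, -0.0, 0.908], [0.002, -1.0, 0.001]]
ft_force: [0.3, 1.0, 0.5]
width: 0.677
```

```bash
cat > st.py <<'E'
from look import *
def st():
    s=arm.get_state(); z=np.array(s["ee_rot"])[:,2]; p=np.array(s["ee_pos"])
    print(round(s["clock"],2),p.round(4),"psi",np.degrees(np.arctan2(z[1],z[0])).round(2),"mill",wm(p).round(4),"F",np.round(s["ft_force"],1),"T",np.round(s["wrist_torque"],2),"w",round(s["width"],3)); return p
E
python3 - <<'E'
from st import *
p=st(); print((np.array([.4626,-.3230,.15])-p)/.15)
look("d",{"scene":(190,130,400,290),"top":(240,130,420,265)})
E
```

```text
6.7 [ 0.5118 -0.1884  0.1957] psi 65.18 mill [-0.1187 -0.1958  0.1957] F [0.3 1.  0.5] T [ 0.07 -0.03  0.04] w 0.677
[-0.32776741 -0.89740465 -0.30491713]
```

View pics/scene_d.png

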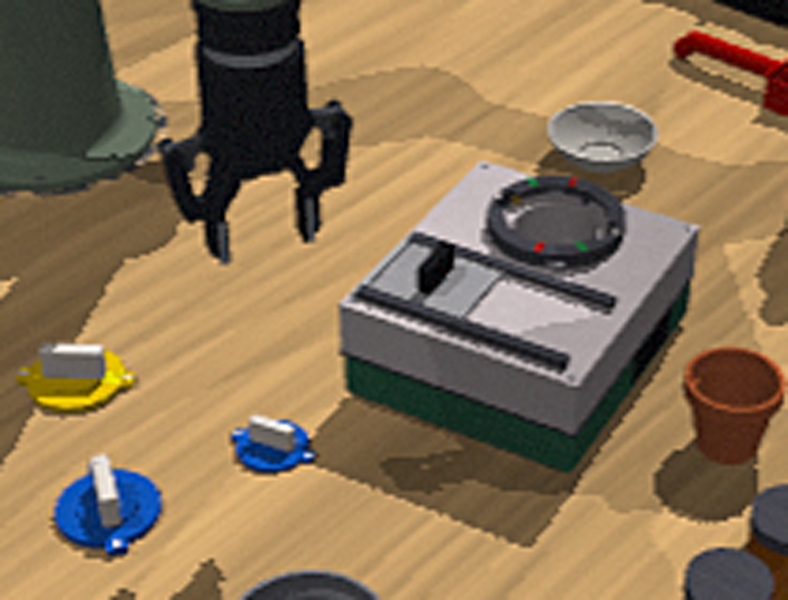

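View pics/top_d.png

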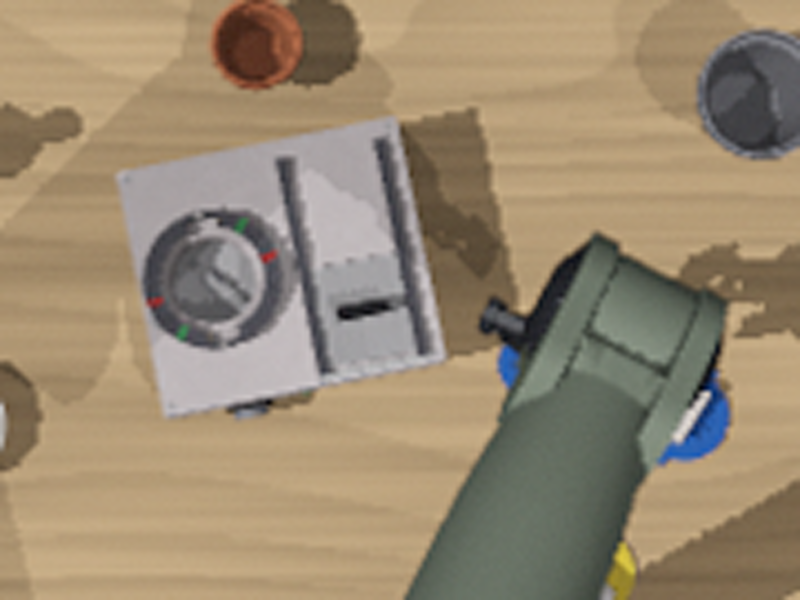

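Images d: the cover is shut, with the rib at the -x end (top crop 370,308) and no opening visible. Gripper is open and heading for the large blue lid (scene crop 107,508).

Call:
{"method": "move_arm", "body": {"hand": [0.8, 0.7, 0.7, 0.7, 0.7, 0.7, 0.7, 0.7], "slide": [[-0.05, -0.15, 0], [-0.12, -0.35, 0], [-0.22, -0.6, 0], [-0.3, -0.82, -0.1], [-0.335, -0.905, -0.3], [-0.335, -0.905, -0.5], [-0.335, -0.905, -0.75], [-0.335, -0.905, -0.8]], "yaw": [0, -0.02, -0.043, -0.043, -0.043, -0.043, -0.043, -0.043]}}

```text
clock: 7.6
ee_pos: [0.4595, -0.3199, 0.0717]
ee_rot: [[0.847, -0.004, 0.532], [-0.532, 0.006, 0.847], [-0.006, -1.0, 0.003]]
ft_force: [-0.3, 0.9, 0.0]
width: 0.698
```

```bash
python3 - <<'E'
from st import *
p=st(); print((np.array([.4626,-.3230,.010])-p)/.15)
look("e",{"scene":(170,190,290,280)})
E
```

```text
7.6 [ 0.4595 -0.3199  0.0717] psi 57.88 mill [-0.1969 -0.3137  0.0717] F [-0.3  0.9  0. ] T [ 0.1  -0.    0.03] w 0.698
[ 0.02087265 -0.0209455  -0.41122359]
```

View pics/scene_e.png

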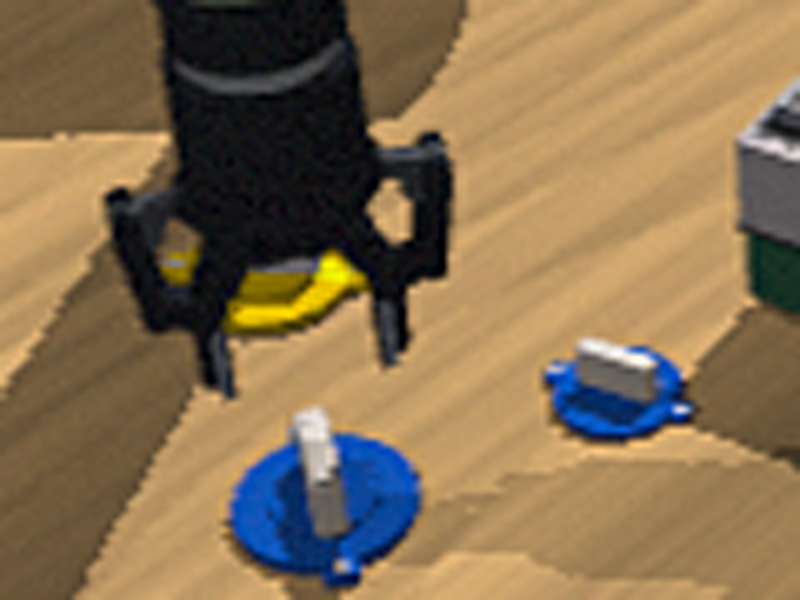

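Call:
{"method": "move_arm", "body": {"hand": [0.7, 0.7, 0.7, 0.7, 0.7, 0.3, 0, 0], "slide": [[0.02, -0.02, -0.1], [0.02, -0.02, -0.25], [0.02, -0.02, -0.36], [0.02, -0.02, -0.4], [0.02, -0.02, -0.4], [0.02, -0.02, -0.4], [0.02, -0.02, -0.4], [0.02, -0.02, -0.4]], "yaw": [0, 0, 0, 0, 0, 0, 0, 0]}}

```text
clock: 8.45
ee_pos: [0.4636, -0.3238, 0.0134]
ee_rot: [[0.847, -0.002, 0.532], [-0.532, 0.004, 0.847], [-0.004, -1.0, 0.002]]
ft_force: [-0.5, 0.3, 0.5]
width: 0.189
```

```bash
python3 - <<'E'
from st import *
p=st()
look("f",{"scene":(170,190,290,280),"top":(340,180,440,255)})
E
```

```text
8.45 [ 0.4636 -0.3238  0.0134] psi 57.88 mill [-0.1937 -0.3184  0.0134] F [-0.5  0.3  0.5] T [ 0.02 -0.   -0.01] w 0.189
```

View pics/scene_f.png

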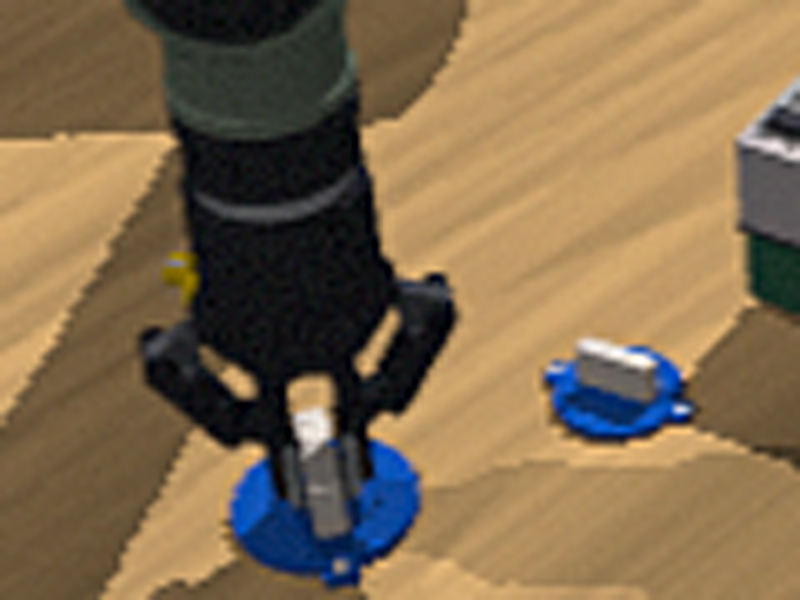

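Call:
{"method": "move_arm", "body": {"hand": [0.35, 0.35, 0.35, 0.2, 0, 0, 0, 0], "slide": [[0, 0, 0], [0, 0, -0.015], [0, 0, -0.03], [0, 0, -0.03], [0, 0, -0.03], [0, 0, -0.03], [0, 0, -0.03], [0, 0, -0.03]], "yaw": [0, 0, 0, 0, 0, 0, 0, 0]}}

```text
clock: 9.35
ee_pos: [0.4635, -0.3237, 0.0089]
ee_rot: [[0.847, -0.002, 0.532], [-0.532, 0.004, 0.847], [-0.004, -1.0, 0.002]]
ft_force: [-1.2, 0.9, -2.0]
width: 0.153
```

```bash
python3 - <<'E'
from st import *
p=st()
E
```

```text
9.35 [ 0.4635 -0.3237  0.0089] psi 57.88 mill [-0.1938 -0.3183  0.0089] F [-1.2  0.9 -2. ] T [-0.03  0.   -0.01] w 0.153
```

The grip is firm: width 0.153, or 13 mm on the 14 mm bar. Lifting and carrying it to the collar.

Call:
{"method": "move_arm", "body": {"hand": [0, 0, 0, 0, 0, 0, 0, 0], "slide": [[0, 0, 0.1], [0, 0, 0.3], [0, 0, 0.55], [0.02, 0.08, 0.8], [0.06, 0.2, 1], [0.12, 0.4, 1], [0.18, 0.6, 1], [0.2, 0.7, 1]], "yaw": [0, 0, 0, 0, 0.03, 0.06, 0.09, 0.12]}}

```text
clock: 10.15
ee_pos: [0.4939, -0.2165, 0.1592]
ee_rot: [[0.984, -0.003, 0.177], [-0.177, 0.004, 0.984], [-0.004, -1.0, 0.003]]
ft_force: [-0.6, -0.0, -1.3]
width: 0.154
```

Call:
{"method": "move_arm", "body": {"hand": [0, 0, 0, 0, 0, 0, 0, 0], "slide": [[0.03, 0.1, 0.05], [0.08, 0.27, 0.1], [0.13, 0.45, 0.15], [0.18, 0.63, 0.15], [0.23, 0.8, 0.15], [0.26, 0.92, 0.15], [0.28, 1, 0.15], [0.28, 1, 0.15]], "yaw": [0.03, 0.06, 0.09, 0.12, 0.12, 0.12, 0.12, 0.12]}}

```text
clock: 10.95
ee_pos: [0.5359, -0.0653, 0.1816]
ee_rot: [[0.98, -0.004, -0.2], [0.2, 0.003, 0.98], [-0.004, -1.0, 0.003]]
ft_force: [0.1, -0.2, -1.6]
width: 0.152
```

```bash
python3 - <<'E'
from st import *
p=st(); print((SEAT+[0,0,.06]-p)/.15)
look("g",{"scene":(230,100,400,230)})
E
```

```text
10.95 [ 0.5359 -0.0653  0.1816] psi 101.53 mill [-0.0697 -0.0804  0.1816] F [ 0.1 -0.2 -1.6] T [-0.04  0.01 -0.02] w 0.152
[ 0.26432132  0.99851981 -0.14399608]
```

View pics/scene_g.png

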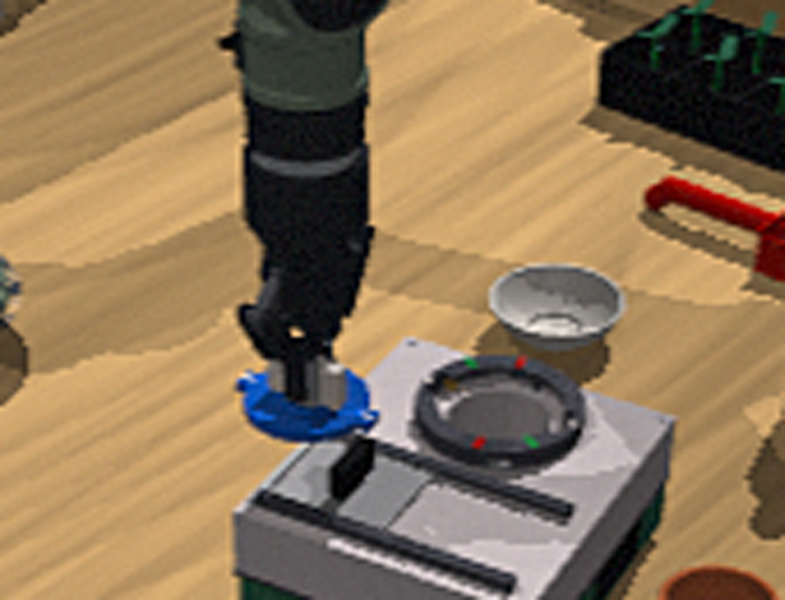

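Call:
{"method": "move_arm", "body": {"hand": [0, 0, 0, 0, 0, 0, 0, 0], "slide": [[0.03, 0.12, 0], [0.08, 0.3, 0], [0.13, 0.5, 0], [0.18, 0.7, 0], [0.23, 0.88, 0], [0.255, 0.97, -0.1], [0.265, 1, -0.2], [0.265, 1, -0.28]], "yaw": [0, 0, 0, 0, 0, 0, 0, 0]}}

```text
clock: 11.8
ee_pos: [0.5749, 0.0832, 0.1376]
ee_rot: [[0.98, -0.006, -0.199], [0.199, 0.001, 0.98], [-0.006, -1.0, 0.002]]
ft_force: [0.1, -0.3, -2.1]
width: 0.154
```

```bash
cat > fit2.py <<'E'
from st import *
# fit lid pose in scene image given height; yaw about fixed or free
def fitheld(d,p,zlid,yaw):
    I=d["image"].astype(np.float32)
    B=np.clip(I[...,0]-I[...,2],0,200)  # blueness
    uv=proj(d,[p[0],p[1],zlid])[0]; r=(int(uv[0]-22),int(uv[1]-6),int(uv[0]+22),int(uv[1]+20))
    def cost(q):
        h=lidhulls(q[0],q[1],q[2],zlid)[:2]
        C=cover(d,h,r); M=C[...,1:].sum(-1); x0,y0,x1,y1=r
        b=B[y0:y1,x0:x1]; a=np.clip(b/110.,0,1)
        w=np.ones_like(b); 
        return float(((M-a)**2).mean())
    best=None
    for k in range(3):
        x=[p[0],p[1],yaw] if best is None else best.x
        s=[.006,.004,.002][k]
        rr=minimize(cost,x,method="Nelder-Mead",options=dict(initial_simplex=[[x[0],x[1],x[2]],[x[0]+s,x[1],x[2]],[x[0],x[1]+s,x[2]],[x[0],x[1],x[2]+.1]],xatol=1e-5,fatol=1e-6))
        if best is None or rr.fun<best.fun: best=rr
    return best
def overlay(d,lids,name,roi):
    x0,y0,x1,y1=roi; k=min(800/(x1-x0),600/(y1-y0)); im=cv2.resize(d["image"][y0:y1,x0:x1],None,fx=k,fy=k,interpolation=cv2.INTER_CUBIC)
    def dr(P,c,closed=True):
        uv=np.round(((proj(d,P)-[x0,y0]+.5)*k-.5)*16).astype(np.int32); cv2.polylines(im,[uv],closed,c,1,cv2.LINE_AA,shift=4)
    for rr,z in((.058,.115),(.0435,.115)): dr(world(cyl(0,.058,rr,z,z)[:60],*M),(0,255,255))
    for q in lids:
        x,y,a,z=q; dr(world(cyl(0,0,.0405,.007,.007)[:60],x,y,a,z),(255,0,255)); dr(world(cyl(0,0,.0405,0,0)[:60],x,y,a,z),(255,0,255)); dr(world([[-.0485,-.008,.007],[-.0485,.008,.007],[.0485,.008,.007],[.0485,-.008,.007]],x,y,a,z),(0,0,255))
    cv2.imwrite(name,im)
E
python3 - <<'E'
from fit2 import *
p=st(); d=arm.snapshot("scene"); pickle.dump(d,open("scene_h.pkl","wb"))
zl=p[2]-.0089
b=fitheld(d,p,zl,np.radians(11.6)); print(b.x[:2],np.degrees(b.x[2]),b.fun,"off",b.x[:2]-p[:2])
overlay(d,[(*b.x,zl)],"pics/scene_h.png",(280,140,400,230))
E
```

```text
11.8 [0.5749 0.0832 0.1376] psi 101.46 mill [-0.0009  0.0569  0.1376] F [ 0.1 -0.3 -2.1] T [-0.01  0.01 -0.02] w 0.154
[0.57384922 0.08372406] 11.230480819005036 0.10530097782611847 off [-0.00106978  0.00055836]
```

View pics/scene_h.png

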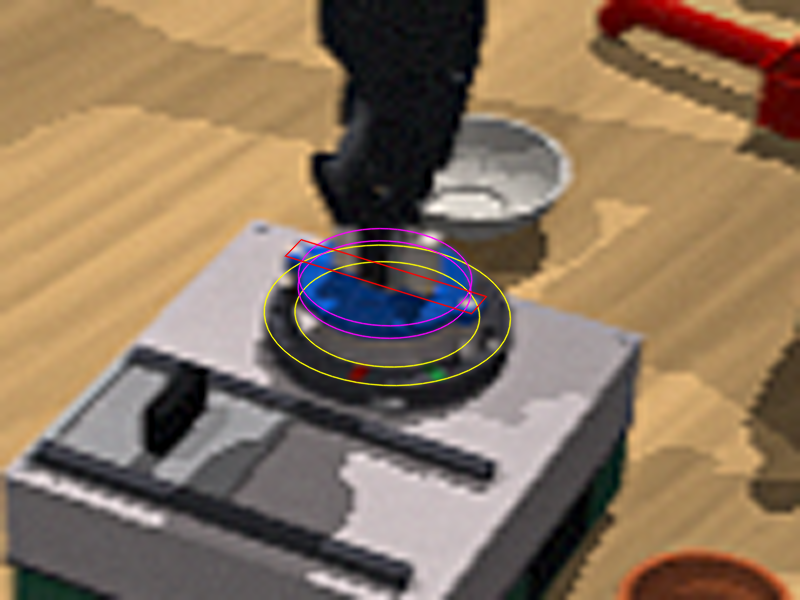

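```bash
python3 - <<'E'
from fit2 import *
# collar-only fit in initial and unobstructed images
def collar(d,ins=True):
    I=d["image"].astype(np.float32); uv=proj(d,SEAT+[0,0,.01])[0]; R=22
    roi=(int(uv[0]-R),int(uv[1]-R),int(uv[0]+R),int(uv[1]+R))
    def cost(q):
        h=[cyl(q[0],q[1],.058,.1,.1005),cyl(q[0],q[1],.058,.1,.1149),cyl(q[0],q[1],.058,.1149,.115),cyl(q[0],q[1],.0435,.1149,.115)]
        C=cover(d,h,roi); inner=C[...,4]+C[...,1]*0
        w=(1-np.clip(cv2.dilate(inner,np.ones((3,3))),0,1))
        lab=C[...,2]+C[...,3]+C[...,1]
        # robust: gray image, threshold soft dark
        g=I[roi[1]:roi[3],roi[0]:roi[2]].max(2); a=np.clip((150-g)/90,0,1)
        return float((w*(lab-a)**2).sum()+ 0*inner.sum())
    x=SEAT[:2]; best=None
    for s in(.005,.002):
        r=minimize(cost,x,method="Nelder-Mead",options=dict(initial_simplex=[[x[0],x[1]],[x[0]+s,x[1]],[x[0],x[1]+s]],xatol=1e-5,fatol=1e-5)); x=r.x
    return r.x,r.fun
for f in("scene0","scene_d","scene_g","top0","top_d"):
    print(f,collar(pickle.load(open(f+".pkl","rb"))))
d=arm.snapshot("top"); pickle.dump(d,open("top_h.pkl","wb")); cv2.imwrite("pics/top_h.png",cv2.resize(d["image"][140:240,240:370],None,fx=6,fy=6,interpolation=cv2.INTER_CUBIC))
for f in ("scene0","top0"):
    d=pickle.load(open(f+".pkl","rb")); 
E
```

```text
scene0 (array([0.57845083, 0.0821086 ]), np.float64(280.01031494140625))
scene_d (array([0.57836196, 0.08287469]), np.float64(242.03018188476562))
scene_g (array([0.57866476, 0.08141096]), np.float64(255.3147430419922))
top0 (array([0.57426238, 0.08412495]), np.float64(78.18680572509766))
top_d (array([0.57428024, 0.08437497]), np.float64(73.51730346679688))
```

View pics/top_h.png

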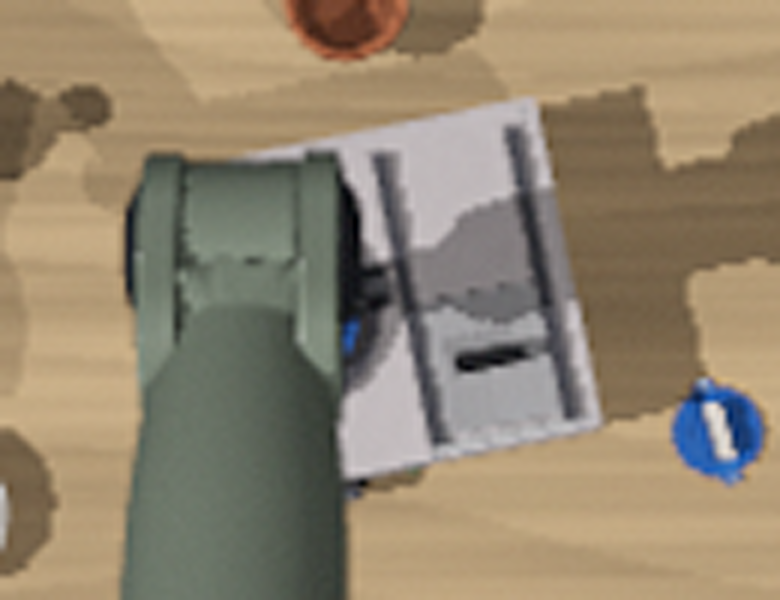

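The held lid sits over the collar. Both views agree with the plan within about 2 mm, so I shift x by 2 mm and lower gently, watching force.

Call:
{"method": "move_arm", "body": {"hand": [0, 0, 0, 0, 0, 0, 0, 0], "slide": [[0.014, 0.005, -0.02], [0.014, 0.005, -0.05], [0.014, 0.005, -0.08], [0.014, 0.005, -0.105], [0.014, 0.005, -0.13], [0.014, 0.005, -0.15], [0.014, 0.005, -0.165], [0.014, 0.005, -0.175]], "yaw": [0.002, 0.002, 0.002, 0.002, 0.002, 0.002, 0.002, 0.002]}}

```text
clock: 12.7
ee_pos: [0.5754, 0.0832, 0.1102]
ee_rot: [[0.979, -0.01, -0.204], [0.204, 0.001, 0.979], [-0.009, -1.0, 0.003]]
ft_force: [-0.9, -0.7, -2.5]
width: 0.15
```

```bash
python3 - <<'E'
from st import *
p=st(); look("i",{"scene":(280,140,400,230)})
E
```

```text
12.7 [0.5754 0.0832 0.1102] psi 101.76 mill [-0.0004  0.0568  0.1102] F [-0.9 -0.7 -2.5] T [ 0.02 -0.03 -0.02] w 0.15
```

View pics/scene_i.png

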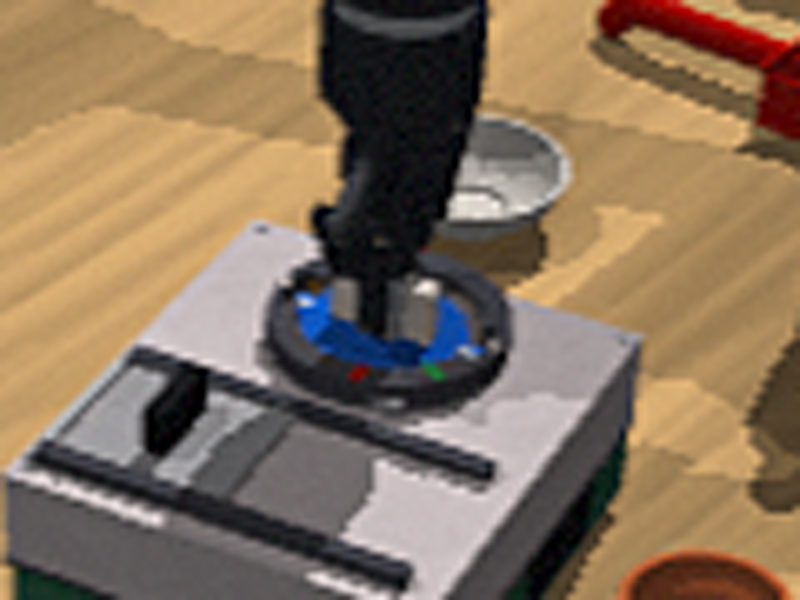

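The lid has dropped in with no contact force: z 0.110, tabs below the flange line in the image at (308,302) and (468,350). I'll settle it and start turning clockwise.

Call:
{"method": "move_arm", "body": {"hand": [0, 0, 0, 0, 0, 0, 0, 0], "slide": [[0.003, 0.003, -0.005], [0.003, 0.003, -0.01], [0.003, 0.003, -0.01], [0.003, 0.003, -0.01], [0.003, 0.003, -0.01], [0.003, 0.003, -0.01], [0.003, 0.003, -0.01], [0.003, 0.003, -0.01]], "yaw": [0, 0, -0.02, -0.04, -0.06, -0.08, -0.1, -0.11]}}

```text
clock: 13.55
ee_pos: [0.5761, 0.0849, 0.1089]
ee_rot: [[0.99, -0.008, 0.14], [-0.14, 0.007, 0.99], [-0.009, -1.0, 0.006]]
ft_force: [-1.0, 3.1, 1.0]
width: 0.153
```

```bash
python3 - <<'E'
from st import *
p=st(); look("j",{"scene":(280,140,400,230)})
E
```

```text
13.55 [0.5761 0.0849 0.1089] psi 81.92 mill [0.0006 0.0583 0.1089] F [-1.   3.1  1. ] T [0.75 0.03 0.2 ] w 0.153
```

View pics/scene_j.png

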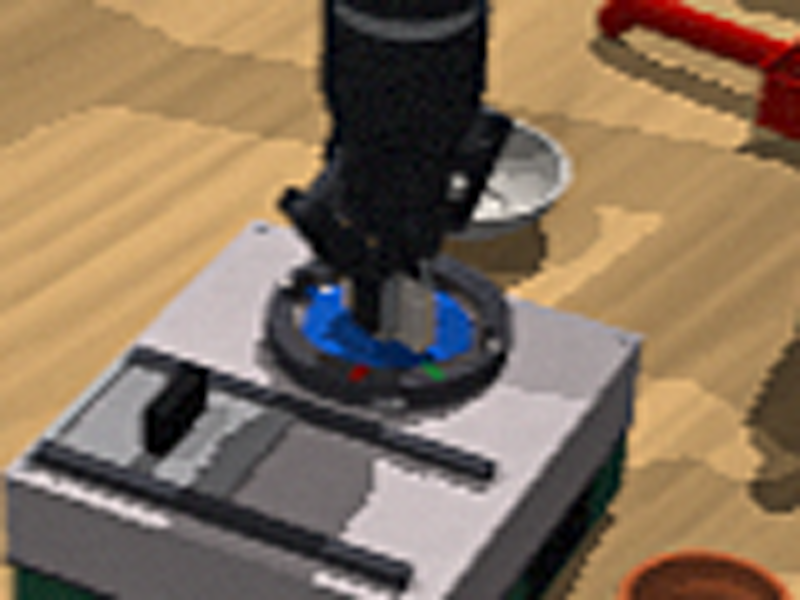

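Call:
{"method": "move_arm", "body": {"hand": [0, 0, 0, 0, 0, 0, 0, 0], "slide": [[0, 0, 0], [0, 0, 0], [0, 0, 0], [0, 0, 0], [0, 0, 0], [0, 0, 0], [0, 0, 0], [0, 0, 0]], "yaw": [-0.02, -0.04, -0.06, -0.08, -0.095, -0.105, -0.11, -0.11]}}

```text
clock: 14.4
ee_pos: [0.576, 0.0851, 0.109]
ee_rot: [[0.884, -0.006, 0.467], [-0.467, 0.01, 0.884], [-0.01, -1.0, 0.006]]
ft_force: [-0.1, 2.1, -0.4]
width: 0.151
```

```bash
python3 - <<'E'
from fit2 import *
p=st(); d=arm.snapshot("scene"); pickle.dump(d,open("scene_k.pkl","wb"))
z=p[2]-.0089
cv2.imwrite("pics/scene_k.png",cv2.resize(d["image"][165:210,310:370],None,fx=13,fy=13,interpolation=cv2.INTER_CUBIC))
E
```

```text
14.4 [0.576  0.0851 0.109 ] psi 62.14 mill [0.0006 0.0585 0.109 ] F [-0.1  2.1 -0.4] T [0.31 0.1  0.09] w 0.151
```

View pics/scene_k.png

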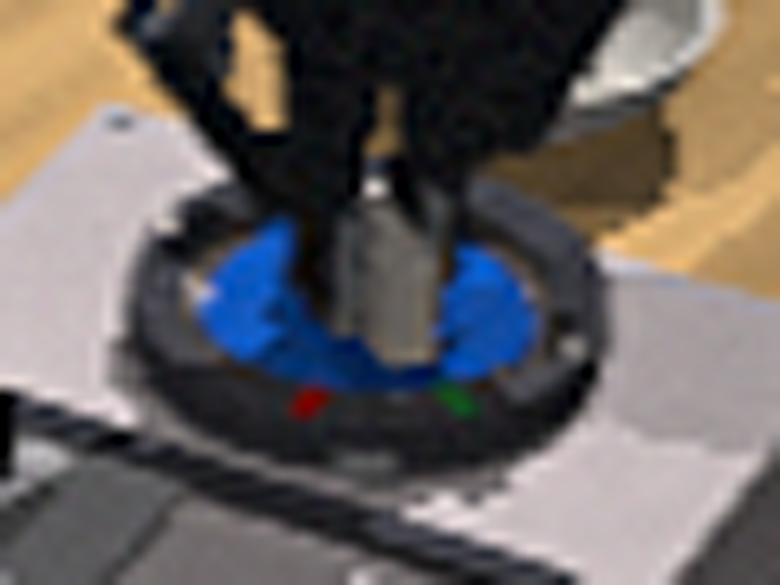

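```bash
cat > ov3.py <<'E'
from fit2 import *
def ov(f,name,cx,cy,yaws,z=.1,tiltdx=0):
    d=pickle.load(open(f,"rb")); x0,y0,x1,y1=310,160,370,205; k=13
    im=cv2.resize(d["image"][y0:y1,x0:x1],None,fx=k,fy=k,interpolation=cv2.INTER_CUBIC)
    im=cv2.convertScaleAbs(im,alpha=1.3,beta=15)
    def dr(P,c,closed=True):
        uv=np.round(((proj(d,P)-[x0,y0]+.5)*k-.5)*16).astype(np.int32); cv2.polylines(im,[uv],closed,c,1,cv2.LINE_AA,shift=4)
    for a,c in yaws:
        a=np.radians(a)
        for zz in(.007,.037): dr(world([[-.026,-.007,zz],[.026,-.007,zz],[.026,.007,zz],[-.026,.007,zz]],cx,cy,a,z),c)
        for yy in(-.007,.007): dr(world([[.026,yy,.007],[.026,yy,.037]],cx,cy,a,z),c,False); dr(world([[-.026,yy,.007],[-.026,yy,.037]],cx,cy,a,z),c,False)
        dr(world([[-.055,0,.015],[.055,0,.015]],cx,cy,a,z),c,False)
    cv2.imwrite(name,im)
E
python3 - <<'E'
from ov3 import *
ov("scene_k.pkl","pics/k_ov.png",.5765,.0840,[(-27.9,(0,255,255))])
E
```

```text
(no output)
```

View pics/k_ov.png

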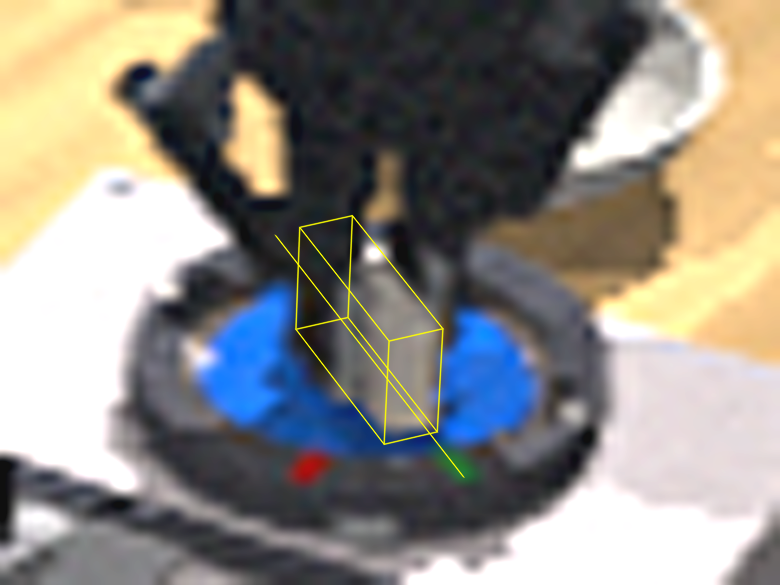

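```bash
python3 - <<'E'
from fit2 import *
d=pickle.load(open("scene_k.pkl","rb"))
for a in(11.9,-8,-28,-40):
  for s in(-1,1): print(a,s,[proj(d,world([[s*r,0,.007]],.5765,.084,np.radians(a),.1))[0].round(1).tolist() for r in(.043,.048)])
print("marks",[ (g,proj(d,mw(.0545*np.cos(np.radians(g)),.058+.0545*np.sin(np.radians(g)),.115))[0].round(1).tolist()) for g in (180,0,140,-40,100,-80)])
ims=[]
for t in "ijk":
    e=pickle.load(open(f"scene_{t}.pkl","rb")); ims.append(cv2.convertScaleAbs(cv2.resize(e["image"][170:205,315:365],None,fx=8,fy=8,interpolation=cv2.INTER_NEAREST),alpha=1.5,beta=20))
e=pickle.load(open("scene0.pkl","rb")); ims.append(cv2.convertScaleAbs(cv2.resize(e["image"][170:205,315:365],None,fx=8,fy=8,interpolation=cv2.INTER_NEAREST),alpha=1.5,beta=20))
cv2.imwrite("pics/cmp.png",np.vstack([np.hstack(ims[:2]),np.hstack(ims[2:])]))
E
```

```text
11.9 -1 [[325.5, 185.0], [324.1, 184.6]]
11.9 1 [[350.1, 192.5], [351.5, 193.0]]
-8 -1 [[328.3, 182.9], [327.2, 182.3]]
-8 1 [[347.3, 194.7], [348.5, 195.4]]
-28 -1 [[332.1, 181.6], [331.5, 180.8]]
-28 1 [[343.4, 196.2], [344.1, 197.1]]
-40 -1 [[334.8, 181.2], [334.5, 180.3]]
-40 1 [[340.6, 196.6], [341.0, 197.6]]
marks [(180, [322.2, 181.8]), (0, [353.4, 191.3]), (140, [330.7, 177.5]), (-40, [344.9, 195.9]), (100, [342.2, 177.4]), (-80, [332.7, 196.1])]
```

View pics/cmp.png

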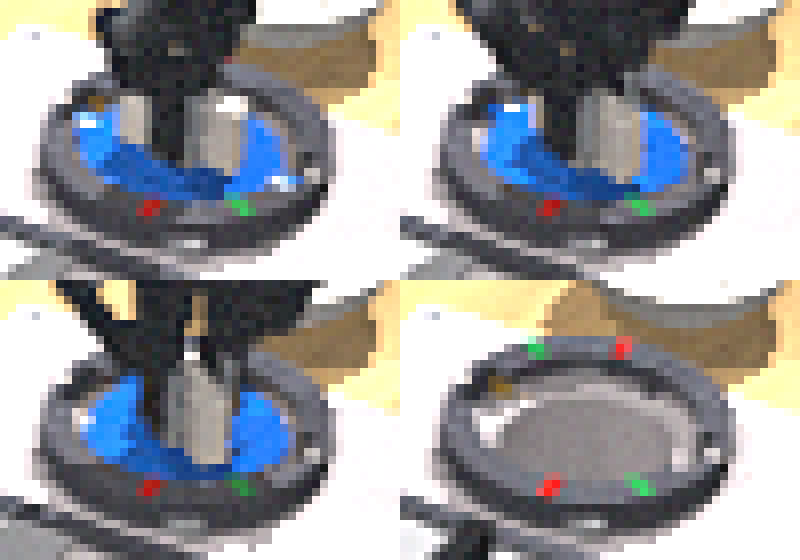

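Comparing frames i, j, k and the start: the tab highlight moved (326,185) → (329,183) → hidden behind the gripper, as predicted for 0°, 20° and 40°. The bar's near end at (341.4,…) matches the 40° model at 341.6, aimed at the green mark (345,196). Next, a short hold to check it is stable.

Call:
{"method": "move_arm", "body": {"hand": [0, 0, 0, 0, 0, 0, 0, 0], "slide": [[0, 0, 0], [0, 0, 0], [0, 0, 0], [0, 0, 0], [0, 0, 0], [0, 0, 0], [0, 0, 0], [0, 0, 0]], "yaw": [-0.002, -0.002, -0.002, -0.002, -0.002, -0.002, -0.002, -0.002]}}

```text
clock: 15.25
ee_pos: [0.576, 0.0851, 0.109]
ee_rot: [[0.881, -0.006, 0.473], [-0.473, 0.01, 0.881], [-0.01, -1.0, 0.006]]
ft_force: [-0.1, 1.6, -0.4]
width: 0.154
```

```bash
python3 - <<'E'
from fit2 import *
p=st()
look("l",{"scene":(230,130,400,260),"top":(150,80,550,300)})
a=pickle.load(open("scene_k.pkl","rb"))["image"][165:205,310:370].astype(int); b=pickle.load(open("scene_l.pkl","rb"))["image"][165:205,310:370].astype(int)
print("max diff",abs(a-b).max(), "n>25",(abs(a-b).max(2)>25).sum())
E
```

```text
15.25 [0.576  0.0851 0.109 ] psi 61.79 mill [0.0006 0.0586 0.109 ] F [-0.1  1.6 -0.4] T [0.35 0.04 0.13] w 0.154
max diff 85 n>25 15
```

View pics/scene_l.png

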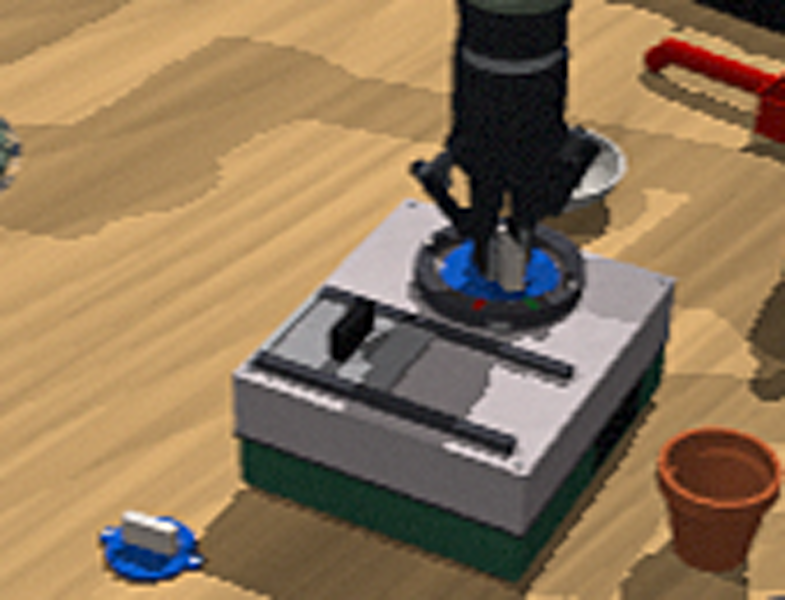

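View pics/top_l.png

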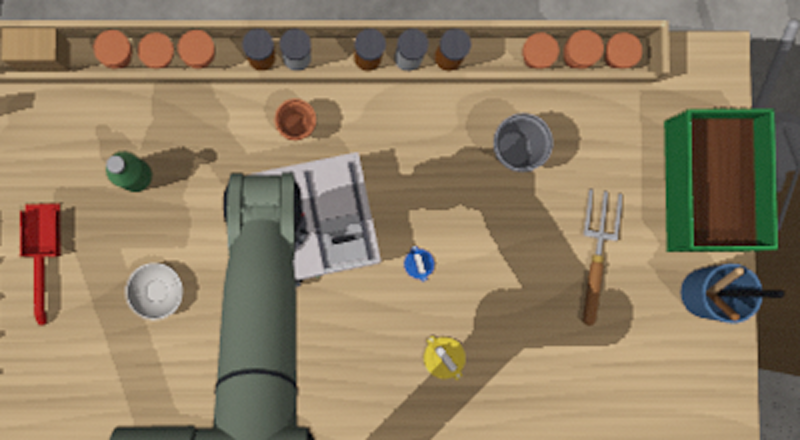

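The final frames show the lid held with its bar towards the green mark, the cover shut, and the bystanders where they were. Handing in.

```bash
python3 - <<'E'
from st import *
st(); print(arm.close_job()); st()
E
```

```text
15.35 [0.576  0.0851 0.1089] psi 61.79 mill [0.0006 0.0586 0.1089] F [ 0.1  1.1 -1.2] T [0.39 0.09 0.13] w 0.154
the job is handed in; nothing more can be done
None
the job is handed in; nothing more can be done
```

The cover is shut and the large blue lid is held at the green mark. I handed the job in at 15.4 s with the gripper still closed on the bar.

**What I did:** I pushed the cover to its end stop, then picked up the large blue lid and lowered it through the gaps. I turned it about 40° clockwise and left the gripper holding it there.

**Last checks:**
- **Cover:** It met its stop at about 14 N, with the rib at about -51 mm in mill x against the expected -50. Both cameras show no opening.
- **Lid seating:** The tool reached seat height (z 0.109) and the lid went in without catching.
- **Turn:** The lid was at about 40° by the gripper angle. It held steady through a one-second wait, with about 0.13 N m of spring torque against the expected 0.15. There was no sign of the lock click.
- **Other things on the worktop:** They look unmoved in the last top view.

**Disagreements:**
- The two cameras differed by about 3 mm on the mill's x position. I used their mean, and the lid dropped in freely.
- The bar overlay sat about 0.8 px off vertically.
- The tabs were hidden at the end, so the final angle rests on the gripper angle and the bar's position in the picture.

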